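# Lean the calcium colour card on the reading stand

## Robot

A 6-joint arm with a two-finger parallel gripper is mounted at the origin on the work surface. World frame = base frame: x ahead of the robot, y to its left, z up, the work surface at z = 0. Lengths are in m, angles in rad, forces in N, time in s.
With the tool pointing down it reaches from about 0.35 to 0.975 m from the base axis. Payload 4.9 kg.
Tool frame: the origin (TCP) lies at the very end of the fingers, on their centre line; the grasp point (between the pads) lies 19 mm behind it; z points along the fingers, y is the line along which they close (so a half turn about z gives the same grasp; the last joint's range is limited). The gripper opens to 85 mm and grips with 20 to 120 N. Pads are 22 mm wide; open, the fingers measure 114 mm over their backs; the gripper's body (76 mm by 85 mm) begins 54 mm behind the grasp point. The pads swing forward as they close: fully open they stand 13 mm farther back than shut.
Start: joints at [1.199, 0.053, 1.613, -0, 1.476, -0.119], TCP at [0.156, 0.605, 0.231] pointing down, gripper open.
Joint ranges: [-3.01, 3.01], [-1.01, 2.22], [0.06, 2.58], [-1.02, 4.17], [0.09, 2.62], [-3.14, 3.14]. Speed limits (rad/s): [2.57, 2.57, 3.14, 3.14, 3.14, 3.14].

## Interface

Orientations are given as a unit quaternion [w, x, y, z].
In Python, from plant import state, optics, ticket, nets gives the robot as it stands. The module is installed in compiled form; this text tells all that it offers.
- The arm moves only by the shell command python3 -m inch 'ROWS' [OPENING]. ROWS is JSON, a list of rows, each an object of numbers: "dx", "dy", "dz": the shift along the tool's x, y, z as a fraction of full scale; "rx", "ry", "rz": the turn, a rotation vector about the tool's x, y, z as a fraction of full scale. In form: [{"dx": .., "dy": .., "dz": .., "rx": .., "ry": .., "rz": ..}, ...]. A call has 1 to 5 rows; each row is the pose to reach, as a shift and turn from the pose commanded when the call began, along the tool's axes at that moment; what a row does not reach only later rows make up. Full scale, the value 1, is 0.8 m for a shift and 1.5 rad for a turn. A row lasts 1/10 s, in which the tool goes at most 50 mm and 8.59 degrees, less where a joint would pass 70% of its speed; a pose out of reach is approached as far as the arm can. A call with a number of a shift or a turn outside -1 to 1 is refused whole. A call with a gripper value outside its range is refused whole. OPENING is the opening, from -1 (shut) to 1 (fully open), set as the call begins (- or left out, the last holds). The fingers move at their own pace and stop on an object; the grip force is fixed at half the most. Time passes only in rows, so rows that repeat a pose let the fingers close. It gives the time, the measured TCP pose, the force, the opening and the grip force at its end, in the units of the state.
- state(): the state, without advancing time (a new reading comes with each control period).
- optics.grab_frame(name): name is "scene" or "top" or "wrist"; returns the picture (420x560x3 uint8, red, green, blue); there is no depth.
- optics.camera_info(name): a dict with "fx", "fy", "cx", "cy" (pixels), "R" (3x3) and "t" (3): a world point X has camera coordinates R X + t. Camera axes: x right, y down, z forward; pixel columns grow to the right and rows downward; lengths in m; the calibration is good to about 2 mm. A picture is of the moment at which its call begins: read the wrist's pose just before it. camera_info takes no time and is no camera call; for the wrist camera it gives the pose at the moment of the call.
- ticket.job_done(): hands the job in; it is judged then, once.
Trained networks look in the newest picture that a camera, given by its name, has taken for a name from the list of things; names that differ only in an ending like _2 or _b are one class to them, and where a whole thing is asked for, a point or a joint stands for the part that bears it (a point fixed in the world has none). Each returns a list of dicts, best first, with "confidence" (0 to 1); they miss things now and then, are a little off and sometimes report something else, mostly with a low value. They report only what shows in the picture. A call takes as long as a camera call. They do not tell look-alikes from the thing itself.
- nets.boxes_of(camera, name): "bbox" ([centre column, centre row, width, height] in pixels, round what is visible of it).
- nets.outline_of(camera, name): "pixels" (420x560 bool, what is visible of it) and "bbox" ([centre column, centre row, width, height] in pixels, round what is visible of it).
The state is a dict: "time": time; "joint_pos": joint angles; "joint_vel": joint speeds; "joint_efforts": joint torques, N m; "tool_pos": TCP position; "tool_rot": TCP orientation; "contact_force": force on the tool from outside, world axes, zero at the start; "ft_torque": the same for the moment, N m; "gripper_width": opening from 0.0 (shut) to 1.0 (fully open); "grasp_force": force on a finger pad.
Only numpy, scipy, OpenCV 4.12 (cv2) and the standard library are available. Lean on these libraries where they do the work, as an engineer would, in place of code of your own. Each camera call takes 0.05 s, during which the arm holds its last target. There are 200 camera calls.

## Task

At the flame photometer bench, take the red reference card out of the wooden rack and lean it, on its short edge and about centred, against the sloped metal backstop of the small grey stand, with its foot in the trough behind the front lip, so that it stays leaning there by itself. Set it down rather than dropping it, and leave the yellow and violet cards, the sample bottle and the beaker where they stand.

Things in the scene. Friction and masses are not known exactly. Their poses are not given: they have to be found in the camera images.
- red_card: The card to lean: bright red rigid plastic reference card, 8 mm thick, 90 mm wide, 140 mm tall, about 0.12 kg, a small white stripe on both (otherwise identical) faces; starts standing upright in a rack slot. Origin: centre of its lower edge (underside); x is its face normal (thickness), y its width, z runs up the card, so its top edge is at z = 140 mm.
- red_card_top (a point): centre of the red card's top edge, 140 mm from the lower edge
- yellow_card: Bystander: yellow rigid plastic reference card, 8 mm thick, 90 mm wide, 140 mm tall, about 0.12 kg, a small white stripe on both (otherwise identical) faces; starts standing upright in a rack slot. Origin: centre of its lower edge (underside); x is its face normal (thickness), y its width, z runs up the card, so its top edge is at z = 140 mm.
- violet_card: Bystander: violet rigid plastic reference card, 8 mm thick, 90 mm wide, 140 mm tall, about 0.12 kg, a small white stripe on both (otherwise identical) faces; starts standing upright in a rack slot. Origin: centre of its lower edge (underside); x is its face normal (thickness), y its width, z runs up the card, so its top edge is at z = 140 mm.
- rack: Fixed light-wood rack, 200 mm (its x) by 104 mm (its y), 36 mm tall. Origin: centre of its underside on the bench. Three slots, a card in each in any order, run along its y at x = -75, 0 and +75 mm; each is 10 mm wide, 30 mm deep, its floor 6 mm above the bench, so 110 mm of a card stands clear above the rack.
- stand: Small fixed stand: grey base, 120 mm wide, with a bright metal sloped backstop and a low front lip. Origin: on the bench, below the crease where backstop face and trough floor meet, mid-width. x is level and points out of the open front (which faces away from the robot within 20 degrees), y along the width, z up. Base from x = -70 to +38 mm.
- stand_trough (a point): Middle of the trough floor, where the card's foot belongs, at x = 15, y = 0, z = 10 mm in the stand's frame. The floor runs from the crease (x = 0) to the lip (x = 30 mm); the lip is 8 mm thick and its top is 22 mm above the bench.
- stand_top (a point): Middle of the backstop's top front edge, at x = -34, y = 0, z = 82 mm in the stand's frame. The backstop rises from the crease leaning back (to -x) 25 degrees from vertical; 80 mm long up the slope, 110 mm wide, 6 mm thick, nothing taller behind it. A leaning card stands up to 60 mm beyond this edge.
- sample_bottle: Bystander: white plastic sample bottle, 42 mm diameter, 80 mm tall, standing loose on the bench. Origin: centre of its underside.
- beaker: Bystander: clear glass beaker, 56 mm diameter, 75 mm tall, standing loose on the bench. Origin: centre of its underside.
Not all that is in view belongs to the job. Several things have the shape of the stand; the one meant has the colours described above.

How it is judged:
At the end, for the whole second after the job is handed in: The red card rests on the stand, released and still: centre of its lower edge in the trough between backstop and lip, 4-22 mm above the bench, within 20 mm of the middle; leaning back over the backstop 16-48 degrees from vertical; its width within 15 degrees of the stand's (x of red_card in the frame of stand between -0.004 and 0.034 m and y of red_card in the frame of stand between -0.02 and 0.02 m and z of red_card in the frame of stand between 0.004 and 0.022 m and angle between red_card's own z axis and vertical between 0.28 and 0.84 rad and angle between the y axis of red_card and the y axis of stand, either way round below 0.26 rad and contact force between red_card and stand above 0.1 N and contact force between red_card and the fingers below 0.05 N and linear speed of red_card below 0.02 m/s and angular speed of red_card below 0.1 rad/s and x of red_card_top in the frame of stand below -0.02 m); the robot touches nothing.
It fails at once if the yellow card is moved by more than 20 mm or tipped by more than 20 degrees (distance of yellow_card from where it was at the start of the episode above 0.02 m or angle between yellow_card's own z axis and vertical above 0.35 rad).
It fails at once if the violet card is moved by more than 20 mm or tipped by more than 20 degrees (distance of violet_card from where it was at the start of the episode above 0.02 m or angle between violet_card's own z axis and vertical above 0.35 rad).
It fails at once if the sample bottle is moved by more than 20 mm or tipped by more than 20 degrees (distance of sample_bottle from where it was at the start of the episode above 0.02 m or angle between sample_bottle's own z axis and vertical above 0.35 rad).
It fails at once if the beaker is moved by more than 20 mm or tipped by more than 20 degrees (distance of beaker from where it was at the start of the episode above 0.02 m or angle between beaker's own z axis and vertical above 0.35 rad).
It fails at once if the red card is let go with its foot more than 50 mm above the bench (height (world z) of red_card above 0.05 m and contact force between red_card and the fingers below 0.05 N).
It also fails if it takes over 45 s, if anything falls off the work surface, if the arm or the gripper's body presses on something with over 40 N, if the wrist force passes 120 N, or if a joint passes its speed limit or range.

## Working session

There is one attempt and no reset: what is moved stays moved. The work goes in short steps, Python scripts to look and compute and a shell command to move; the robot and the scene stay as the last step left them, time stands still between calls to the robot, and variables do not carry over. Pictures are saved under pics/ and viewed, at most 10 in all, crops included, and the job is handed in when it is done.

```bash
mkdir -p pics
python3 - <<'E'
from plant import state, optics, nets
import cv2,numpy as np
s=state();print(s['time'],s['tool_pos'],s['tool_rot'])
ims=[]
for c in ("scene","top"):
    im=optics.grab_frame(c);cv2.imwrite(f'pics/{c}0.png',im[:,:,::-1])
    i=optics.camera_info(c);print(c,{k:np.round(v,4).tolist() for k,v in i.items()})
    for n in ("red_card","stand","rack"):
        print(n,[(np.round(d['bbox']).tolist(),round(d['confidence'],2)) for d in nets.boxes_of(c,n)])
E
```

```text
0.0 [0.15608687 0.60456733 0.23008146] [-2.38942915e-04  1.26056268e-01  9.92022575e-01 -9.85364977e-04]
scene {'fx': 389.6321, 'fy': 389.6321, 'cx': 279.3401, 'cy': 207.0507, 'R': [[0.4036, 0.9149, 0.0059], [0.552, -0.2384, -0.7991], [-0.7297, 0.3257, -0.6012]], 't': [-0.3062, -0.2134, 1.3653]}
red_card [([163.0, 239.0, 49.0, 57.0], 0.91)]
stand [([339.0, 202.0, 60.0, 49.0], 0.72), ([393.0, 181.0, 53.0, 52.0], 0.62), ([413.0, 225.0, 64.0, 56.0], 0.56)]
rack []
top {'fx': 406.9994, 'fy': 406.9994, 'cx': 274.82, 'cy': 211.0452, 'R': [[-0.0055, -0.9999, 0.015], [-0.9807, 0.0025, -0.1953], [0.1953, -0.0157, -0.9806]], 't': [0.075, 0.5708, 1.0205]}
red_card [([198.0, 237.0, 49.0, 47.0], 0.68), ([374.0, 215.0, 46.0, 17.0], 0.57)]
stand [([196.0, 234.0, 48.0, 49.0], 0.94), ([155.0, 181.0, 49.0, 43.0], 0.78), ([120.0, 246.0, 56.0, 45.0], 0.7)]
rack [([373.0, 250.0, 50.0, 70.0], 0.78)]
```

View pics/scene0.png

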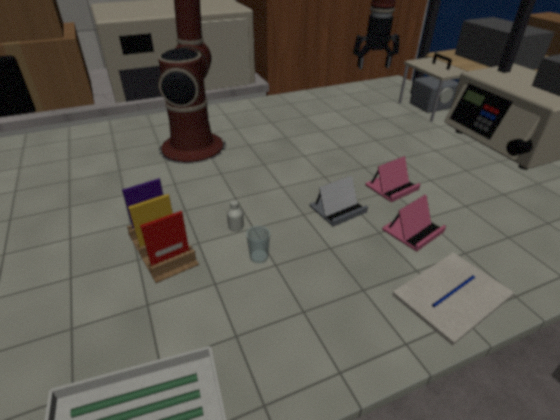

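View pics/top0.png

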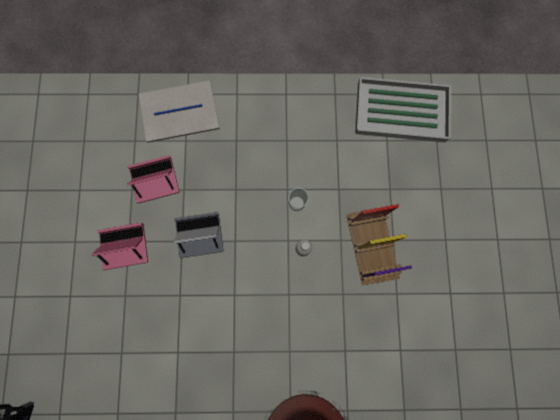

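The grey stand with the metal backstop is at top (198,235) and scene (339,202). The look-alikes are the pink stands at top (154,180) and (121,247). The red card, with the white stripe, is at the far-x end of the rack at top (378,211) and scene (165,240). The yellow card is next to it at scene (155,222) and the violet one is behind. I'll choose the grey stand and the red card, and check both in one close crop.

Run:
```python
import cv2,numpy as np
t=cv2.imread('pics/top0.png');s=cv2.imread('pics/scene0.png')
def c(im,x,y,w=66,h=50):
    o=cv2.resize(im[y:y+h,x:x+w],(w*6,h*6),interpolation=cv2.INTER_CUBIC)
    o=cv2.convertScaleAbs(o,alpha=1.5)
    for k in range(0,w,10):cv2.putText(o,str(x+k),(k*6,9),0,.3,(0,255,0));cv2.line(o,(k*6,10),(k*6,16),(0,255,0))
    for k in range(0,h,10):cv2.putText(o,str(y+k),(6,k*6+4),0,.3,(0,255,0));cv2.line(o,(0,k*6),(5,k*6),(0,255,0))
    return o
a=np.vstack([np.hstack([c(t,165,208),c(t,342,198)]),np.hstack([c(s,305,174),c(s,138,205,66,50)])])
cv2.imwrite('pics/crop1.png',a);print(a.shape)
```

```text
(600, 792, 3)
```

View pics/crop1.png

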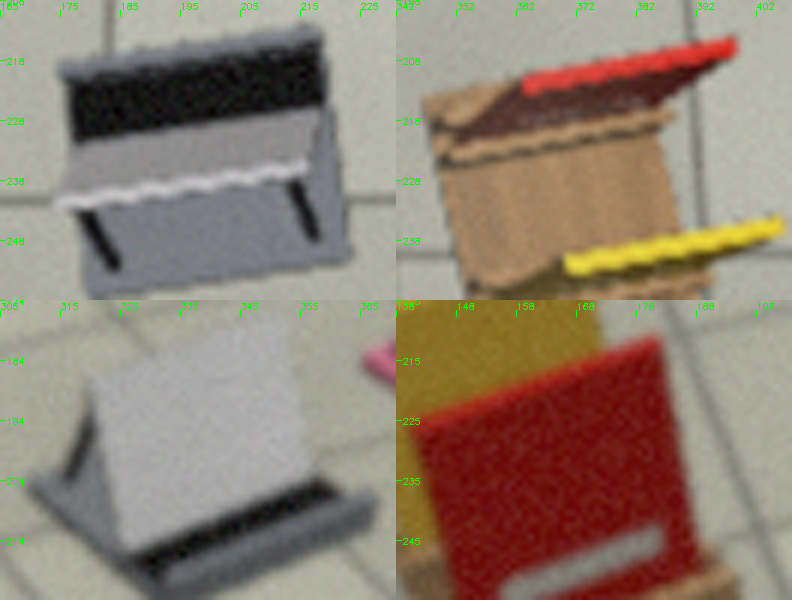

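The crops confirm both choices: the stand with the grey base and bright backstop at top (198,235), and the red card in the end slot at top (378,210). Next I'll fit their poses from the corner picks.

```bash
cat > h.py <<'E'
import numpy as np
from scipy.optimize import least_squares
from scipy.spatial.transform import Rotation as Ro
from plant import optics,state
def proj(c,X,i=None):
    i=i or optics.camera_info(c);P=np.atleast_2d(X)@np.array(i['R']).T+np.array(i['t'])
    return np.c_[i['fx']*P[:,0]/P[:,2]+i['cx'],i['fy']*P[:,1]/P[:,2]+i['cy']]
def place(p,L):
    c,s=np.cos(p[2]),np.sin(p[2]);L=np.atleast_2d(L)
    return np.c_[p[0]+c*L[:,0]-s*L[:,1],p[1]+s*L[:,0]+c*L[:,1],L[:,2]]
def fit(obs,p0):
    cs=['top','scene']
    f=lambda p:np.concatenate([(proj(c,place(p,np.array([o[1] for o in obs if o[0]==c])))-np.array([o[2] for o in obs if o[0]==c])).ravel() for c in cs if any(o[0]==c for o in obs)])
    r=least_squares(f,p0,loss='soft_l1');return r.x,f(r.x).reshape(-1,2)
def Rt():
    q=state()['tool_rot'];return Ro.from_quat([q[1],q[2],q[3],q[0]])
def delta(pos,R):
    "fractions for inch from the measured pose to target pos, Rotation R"
    s=state();r=Rt();return np.round(r.inv().apply(pos-np.array(s['tool_pos']))/.8,4),np.round((r.inv()*R).as_rotvec()/1.5,4)
E
python3 - <<'E'
from h import *
T=lambda x,y:(165+x/6,208+y/6); S=lambda x,y:(305+x/6,174+(y-300)/6)
obs=[('top',(.038,.06,.022),T(62,66)),('top',(.038,-.06,.022),T(318,28)),
('top',(-.034,.055,.082),T(57,197)),('top',(-.034,-.055,.082),T(306,161)),
('top',(0,.055,.01),T(75,140)),('top',(0,-.055,.01),T(322,105)),('top',(-.07,-.06,.01),T(352,258)),
('scene',(-.034,-.055,.082),S(92,380)),('scene',(-.034,.055,.082),S(283,318)),('scene',(.038,.06,.022),S(376,494))]
p,r=fit(obs,[.6,.2,0]);print(p,r.round(1).tolist())
C=lambda x,y:(342+(x-396)/6,198+y/6);D=lambda x,y:(138+(x-396)/6,205+(y-300)/6)
obs=[('top',(0,.045,.146),C(524,85)),('top',(0,-.045,.146),C(737,47)),('scene',(0,-.045,.146),D(414,430)),('scene',(0,.045,.146),D(660,343))]
p,r=fit(obs,[.6,-.2,0]);print(p,r.round(1).tolist())
E
```

```text
[0.53193047 0.28121963 0.13242961] [[-1.4, -1.9], [0.1, -1.4], [-1.4, -0.5], [0.4, -0.4], [0.6, -0.0], [-0.4, 0.4], [-0.6, 0.0], [-2.2, -0.5], [-1.4, -1.7], [-0.8, -0.5]]
[ 0.55979087 -0.18227639  0.17946951] [[-1.0, -0.8], [-0.6, -1.0], [-1.6, -1.2], [-0.7, -1.7]]
```

```bash
cat >> h.py <<'E'
def Rdown(yaw): # tool z down, tool y at yaw
    y=np.array([np.cos(yaw),np.sin(yaw),0]);z=np.array([0,0,-1.]);return Ro.from_matrix(np.c_[np.cross(y,z),y,z])
E
python3 -c "
from h import *
print(delta([.56,-.182,.25],Rdown(.18)))"
```

```text
(array([-0.7347, -0.8263, -0.0233]), array([-2.000e-04,  1.000e-04,  7.587e-01]))
```

```bash
R='{"dx":-0.735,"dy":-0.826,"dz":-0.023,"rz":0.7587}'; python3 -m inch '[{"dx":-0.735,"dy":-0.826,"dz":-0.023,"rz":0.7587},{"dx":-0.735,"dy":-0.826,"dz":-0.023,"rz":0.7587},{"dx":-0.735,"dy":-0.826,"dz":-0.023,"rz":0.7587},{"dx":-0.735,"dy":-0.826,"dz":-0.023,"rz":0.7587},{"dx":-0.735,"dy":-0.826,"dz":-0.023,"rz":0.7587}]' 1
python3 -c "
from h import *
print(delta([.56,-.182,.25],Rdown(.18)))"
```

```text
(array([-0.7347, -0.8263, -0.0233]), array([-2.000e-04,  1.000e-04,  7.587e-01]))validation failed for argument at $[0]...
```

```bash
python3 -m inch '[{"dx":-0.735,"dy":-0.826,"dz":-0.023,"rx":0,"ry":0,"rz":0.7587},{"dx":-0.735,"dy":-0.826,"dz":-0.023,"rx":0,"ry":0,"rz":0.7587},{"dx":-0.735,"dy":-0.826,"dz":-0.023,"rx":0,"ry":0,"rz":0.7587},{"dx":-0.735,"dy":-0.826,"dz":-0.023,"rx":0,"ry":0,"rz":0.7587},{"dx":-0.735,"dy":-0.826,"dz":-0.023,"rx":0,"ry":0,"rz":0.7587}]' 1
python3 -c "
from h import *
print(delta([.56,-.182,.25],Rdown(.18)))"
```

```text
time: 0.9
tool_pos: [0.2709, 0.3811, 0.2367]
tool_rot: [0.0, 0.483, 0.876, 0.0]
contact_force: [1.1, -0.5, 0.2]
gripper_width: 1.001
grasp_force: 0.0
(array([-0.7881, -0.0698, -0.0167]), array([ 5.000e-04, -1.000e-04,  2.551e-01]))
```

```bash
python3 -m inch '[{"dx":-0.788,"dy":-0.07,"dz":-0.017,"rx":0,"ry":0,"rz":0.255},{"dx":-0.788,"dy":-0.07,"dz":-0.017,"rx":0,"ry":0,"rz":0.255},{"dx":-0.788,"dy":-0.07,"dz":-0.017,"rx":0,"ry":0,"rz":0.255},{"dx":-0.788,"dy":-0.07,"dz":-0.017,"rx":0,"ry":0,"rz":0.255},{"dx":-0.788,"dy":-0.07,"dz":-0.017,"rx":0,"ry":0,"rz":0.255}]'
python3 -c "
from h import *
print(delta([.56,-.182,.25],Rdown(.18)))"
```

```text
time: 1.4
tool_pos: [0.3863, 0.1592, 0.2424]
tool_rot: [0.001, 0.639, 0.77, 0.001]
contact_force: [2.0, 0.4, -0.1]
gripper_width: 0.999
grasp_force: 0.0
(array([-0.4592,  0.1347, -0.0094]), array([ 0.0012, -0.0001,  0.0038]))
```

```bash
python3 -m inch '[{"dx":-0.459,"dy":0.135,"dz":-0.009,"rx":0,"ry":0,"rz":0},{"dx":-0.459,"dy":0.135,"dz":-0.009,"rx":0,"ry":0,"rz":0},{"dx":-0.459,"dy":0.135,"dz":-0.009,"rx":0,"ry":0,"rz":0},{"dx":-0.459,"dy":0.135,"dz":-0.009,"rx":0,"ry":0,"rz":0},{"dx":-0.459,"dy":0.135,"dz":-0.009,"rx":0,"ry":0,"rz":0}]'
python3 -c "
from h import *
print(delta([.56,-.182,.25],Rdown(.18)))"
```

```text
time: 1.9
tool_pos: [0.4999, -0.0639, 0.2469]
tool_rot: [0.0, 0.639, 0.769, 0.0]
contact_force: [0.5, 0.9, 0.1]
gripper_width: 1.0
grasp_force: 0.0
(array([-0.159 ,  0.0467, -0.0037]), array([0.0007, 0.0001, 0.0032]))
```

```bash
python3 -m inch '[{"dx":-0.159,"dy":0.047,"dz":-0.004,"rx":0,"ry":0,"rz":0.003},{"dx":-0.159,"dy":0.047,"dz":-0.004,"rx":0,"ry":0,"rz":0.003},{"dx":-0.159,"dy":0.047,"dz":-0.004,"rx":0,"ry":0,"rz":0.003},{"dx":-0.159,"dy":0.047,"dz":-0.004,"rx":0,"ry":0,"rz":0.003},{"dx":-0.159,"dy":0.047,"dz":-0.004,"rx":0,"ry":0,"rz":0.003}]'
python3 - <<'E'
from h import *
import cv2
s=state();print(s['tool_pos'])
i=optics.camera_info('wrist');im=optics.grab_frame('wrist')
print({k:np.round(v,3).tolist() for k,v in i.items()})
o=np.ascontiguousarray(im[:,:,::-1])
for q in proj('wrist',place([.56,-.182,.18],[(0,.045,.146),(0,-.045,.146)]),i):
    print(q);cv2.drawMarker(o,tuple(int(v) for v in q),(0,255,0))
cv2.imwrite('pics/w1.png',o)
hsv=cv2.cvtColor(im,cv2.COLOR_RGB2HSV);m=(((hsv[:,:,0]<6)|(hsv[:,:,0]>174))&(hsv[:,:,1]>170)&(hsv[:,:,2]>60)).astype(np.uint8)
n,_,st,ce=cv2.connectedComponentsWithStats(m);print(st[1:][st[1:,4]>80].tolist())
E
```

```text
time: 2.4
tool_pos: [0.5596, -0.18, 0.2494]
tool_rot: [-0.001, 0.641, 0.768, 0.0]
contact_force: [-0.5, 0.8, -0.6]
gripper_width: 1.0
grasp_force: 0.0
[ 0.5595878  -0.18002623  0.24940553]
{'fx': 350.702, 'fy': 350.702, 'cx': 281.779, 'cy': 206.596, 'R': [[0.984, 0.178, 0.0], [0.17, -0.938, 0.301], [0.054, -0.296, -0.954]], 't': [-0.519, -0.308, 0.314]}
[281.47252188 148.53122597]
[281.61342259 264.67339694]
[[277, 131, 11, 132, 1191]]
```

View pics/w1.png

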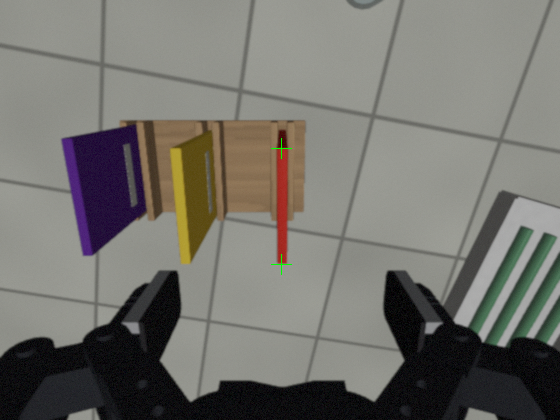

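The wrist view shows the red card edge-on at (281,148)–(281,264), matching the prediction. I'll descend with the fingers part closed.

```bash
python3 -m inch '[{"dx":-0.002,"dy":0,"dz":0.04,"rx":0,"ry":0,"rz":0},{"dx":-0.002,"dy":0,"dz":0.08,"rx":0,"ry":0,"rz":0},{"dx":-0.002,"dy":0,"dz":0.13,"rx":0,"ry":0,"rz":0},{"dx":-0.002,"dy":0,"dz":0.17,"rx":0,"ry":0,"rz":0},{"dx":-0.002,"dy":0,"dz":0.184,"rx":0,"ry":0,"rz":0}]' 0.2
python3 -m inch '[{"dx":0,"dy":0,"dz":0,"rx":0,"ry":0,"rz":0},{"dx":0,"dy":0,"dz":0,"rx":0,"ry":0,"rz":0},{"dx":0,"dy":0,"dz":0,"rx":0,"ry":0,"rz":0},{"dx":0,"dy":0,"dz":0,"rx":0,"ry":0,"rz":0},{"dx":0,"dy":0,"dz":0,"rx":0,"ry":0,"rz":0}]' -1
python3 -m inch '[{"dx":0,"dy":0,"dz":0,"rx":0,"ry":0,"rz":0},{"dx":0,"dy":0,"dz":0,"rx":0,"ry":0,"rz":0},{"dx":0,"dy":0,"dz":0,"rx":0,"ry":0,"rz":0},{"dx":0,"dy":0,"dz":0,"rx":0,"ry":0,"rz":0},{"dx":0,"dy":0,"dz":0,"rx":0,"ry":0,"rz":0}]' -1
```

```text
time: 2.95
tool_pos: [0.5572, -0.1786, 0.0985]
tool_rot: [-0.003, 0.64, 0.769, -0.001]
contact_force: [-0.4, 0.2, -0.7]
gripper_width: 0.597
grasp_force: 0.0
time: 3.45
tool_pos: [0.5612, -0.1819, 0.1055]
tool_rot: [0.002, 0.64, 0.768, 0.0]
contact_force: [-2.1, 0.2, 7.1]
gripper_width: 0.087
grasp_force: 59.4
time: 3.95
tool_pos: [0.5612, -0.1819, 0.1055]
tool_rot: [0.002, 0.64, 0.768, 0.0]
contact_force: [-1.7, -0.1, 6.6]
gripper_width: 0.082
grasp_force: 59.4
```

```bash
python3 -m inch '[{"dx":0,"dy":0,"dz":-0.03,"rx":0,"ry":0,"rz":0},{"dx":0,"dy":0,"dz":-0.07,"rx":0,"ry":0,"rz":0},{"dx":0,"dy":0,"dz":-0.12,"rx":0,"ry":0,"rz":0},{"dx":0,"dy":0,"dz":-0.17,"rx":0,"ry":0,"rz":0},{"dx":0,"dy":0,"dz":-0.2,"rx":0,"ry":0,"rz":0}]' -1
python3 -m inch '[{"dx":0.5,"dy":0,"dz":0,"rx":0,"ry":0,"rz":0},{"dx":0.5,"dy":0,"dz":0,"rx":0,"ry":0,"rz":0},{"dx":0.5,"dy":0,"dz":0,"rx":0,"ry":0,"rz":0},{"dx":0.5,"dy":0,"dz":0,"rx":0,"ry":0,"rz":0},{"dx":0.5,"dy":0,"dz":0,"rx":0,"ry":0,"rz":0}]' -1
cat >> h.py <<'E'
ST=np.array([.532,.281,.132])
def lean(x,z,tilt,L,y=0):
    "TCP pose so the card foot is at stand (x,y,z), leaning back tilt; foot is L beyond TCP"
    R=Ro.from_euler('z',ST[2])*Ro.from_euler('y',-tilt)*Rdown(0)
    return place(ST,(x,y,z))[0]-L*R.apply([0,0,1]),R
E
python3 - <<'E'
from h import *
print(state()['tool_pos'],state()['grasp_force'])
P,R=lean(.02,.12,0.5,.0995);print(P,R.apply([0,0,1]),delta(P,R))
E
```

```text
time: 4.45
tool_pos: [0.5613, -0.1819, 0.2676]
tool_rot: [0.003, 0.64, 0.768, 0.001]
contact_force: [-0.1, 0.7, -0.9]
gripper_width: 0.084
grasp_force: 58.8
time: 4.95
tool_pos: [0.5146, 0.0663, 0.2634]
tool_rot: [0.001, 0.641, 0.768, 0.001]
contact_force: [1.4, -0.8, -1.6]
gripper_width: 0.085
grasp_force: 58.8
[0.51458592 0.06632905 0.26344453] 58.82906198501587
[0.50453816 0.27735384 0.20731946] [ 0.47525484  0.06310055 -0.87758256] (array([0.2618, 0.0348, 0.0702]), array([-0.3318, -0.008 ,  0.0316]))
```

```bash
python3 -m inch '[{"dx":0.06,"dy":0.008,"dz":0,"rx":-0.06,"ry":0,"rz":0.03},{"dx":0.12,"dy":0.015,"dz":0,"rx":-0.15,"ry":-0.004,"rz":0.03},{"dx":0.18,"dy":0.025,"dz":0.02,"rx":-0.24,"ry":-0.006,"rz":0.032},{"dx":0.23,"dy":0.035,"dz":0.05,"rx":-0.332,"ry":-0.008,"rz":0.032},{"dx":0.262,"dy":0.035,"dz":0.07,"rx":-0.332,"ry":-0.008,"rz":0.032}]' -1
python3 -m inch '[{"dx":0,"dy":0,"dz":0,"rx":0,"ry":0,"rz":0},{"dx":0,"dy":0,"dz":0,"rx":0,"ry":0,"rz":0}]' -1
python3 - <<'E'
from h import *
import cv2
s=state();P,R=lean(.02,.12,0.5,.0995);print(delta(P,R))
r=Rt();p=np.array(s['tool_pos'])
card=[p+r.apply(v) for v in ((.045,0,.0995),(-.045,0,.0995),(.045,0,-.0405),(-.045,0,-.0405))]
S=[(.038,.06,.022),(.038,-.06,.022),(-.034,.055,.082),(-.034,-.055,.082),(-.07,.06,.01),(-.07,-.06,.01),(0,.055,.01),(0,-.055,.01)]
out=[]
for c,(x,y,w,h) in (('scene',(300,130,95,110)),('top',(150,175,95,110))):
    im=optics.grab_frame(c)[:,:,::-1]
    o=cv2.resize(im[y:y+h,x:x+w],(w*4,h*4),interpolation=cv2.INTER_CUBIC);o=cv2.convertScaleAbs(o,alpha=1.5)
    for X,col in ((card,(255,255,0)),(place(ST,S),(0,255,0))):
        for q in proj(c,X): cv2.drawMarker(o,(int((q[0]-x+.5)*4),int((q[1]-y+.5)*4)),col,0,10)
    out.append(o)
cv2.imwrite('pics/hold.png',np.hstack(out))
E
```

```text
time: 5.45
tool_pos: [0.5003, 0.2775, 0.2023]
tool_rot: [0.161, 0.638, 0.73, 0.185]
contact_force: [-1.4, -0.5, -2.2]
gripper_width: 0.084
grasp_force: 59.2
time: 5.65
tool_pos: [0.5046, 0.2763, 0.2069]
tool_rot: [0.162, 0.638, 0.729, 0.186]
contact_force: [1.8, -0.3, 0.8]
gripper_width: 0.089
grasp_force: 59.2
(array([ 0.0014,  0.0004, -0.0004]), array([-0.0012, -0.0005,  0.0008]))
```

View pics/hold.png

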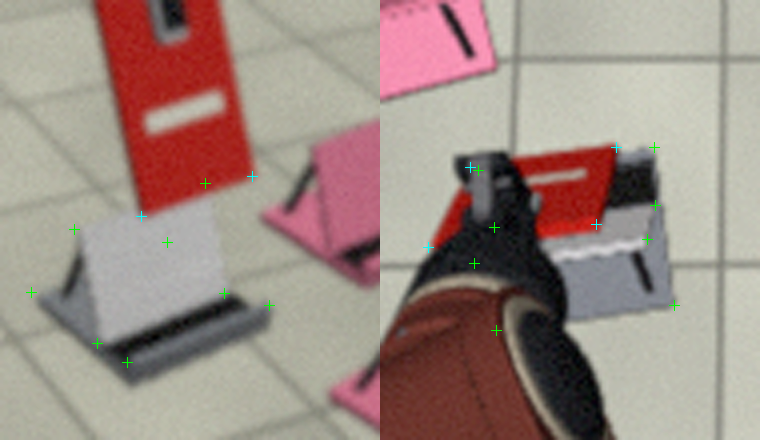

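The card at cyan matches the model within about a pixel in both views, and the stand's lip and crease match within 1–2 px. The clearances are fine, so I'll lower it.

Run:
```python
from h import *
for x,z in ((.016,.06),(.016,.03),(.015,.016),(.014,.011)):print(delta(*lean(x,z,.5,.0995)))
```

```text
(array([ 0.0025, -0.0426,  0.0641]), array([ 0.0006, -0.0002, -0.0009]))
(array([ 0.0025, -0.0606,  0.097 ]), array([ 0.0006, -0.0002, -0.0009]))
(array([ 0.0025, -0.0701,  0.1118]), array([ 0.0006, -0.0002, -0.0009]))
(array([ 0.0025, -0.0742,  0.1167]), array([ 0.0006, -0.0002, -0.0009]))
```

```bash
python3 -m inch '[{"dx":0.002,"dy":-0.015,"dz":0.022,"rx":0,"ry":0,"rz":0},{"dx":0.002,"dy":-0.03,"dz":0.044,"rx":0,"ry":0,"rz":0},{"dx":0.002,"dy":-0.0426,"dz":0.0641,"rx":0,"ry":0,"rz":0},{"dx":0.002,"dy":-0.0606,"dz":0.097,"rx":0,"ry":0,"rz":0},{"dx":0.002,"dy":-0.0606,"dz":0.097,"rx":0,"ry":0,"rz":0}]' -1
python3 -m inch '[{"dx":0,"dy":0,"dz":0,"rx":0,"ry":0,"rz":0},{"dx":0,"dy":0,"dz":0,"rx":0,"ry":0,"rz":0}]' -1
python3 - <<'E'
from h import *
for x,z in ((.015,.018),(.014,.014),(.014,.011),(.014,.008)):print(delta(*lean(x,z,.5,.0995)))
E
```

```text
time: 6.25
tool_pos: [0.4977, 0.2743, 0.1115]
tool_rot: [0.161, 0.64, 0.729, 0.182]
contact_force: [-1.8, -0.7, -2.5]
gripper_width: 0.092
grasp_force: 59.2
time: 6.45
tool_pos: [0.5011, 0.2769, 0.1183]
tool_rot: [0.163, 0.639, 0.728, 0.187]
contact_force: [1.1, 0.1, -1.0]
gripper_width: 0.087
grasp_force: 59.2
(array([ 0.    , -0.0094,  0.0133]), array([ 0.0015, -0.0005, -0.001 ]))
(array([ 0.    , -0.0129,  0.0171]), array([ 0.0015, -0.0005, -0.001 ]))
(array([ 0.    , -0.0147,  0.0204]), array([ 0.0015, -0.0005, -0.001 ]))
(array([ 0.    , -0.0165,  0.0236]), array([ 0.0015, -0.0005, -0.001 ]))
```

```bash
python3 -m inch '[{"dx":0,"dy":-0.005,"dz":0.006,"rx":0,"ry":0,"rz":0},{"dx":0,"dy":-0.0094,"dz":0.0133,"rx":0,"ry":0,"rz":0},{"dx":0,"dy":-0.012,"dz":0.016,"rx":0,"ry":0,"rz":0},{"dx":0,"dy":-0.0129,"dz":0.0171,"rx":0,"ry":0,"rz":0},{"dx":0,"dy":-0.0129,"dz":0.0171,"rx":0,"ry":0,"rz":0}]' -1
python3 -m inch '[{"dx":0,"dy":-0.001,"dz":0.0015,"rx":0,"ry":0,"rz":0},{"dx":0,"dy":-0.001,"dz":0.0015,"rx":0,"ry":0,"rz":0},{"dx":0,"dy":-0.001,"dz":0.0015,"rx":0,"ry":0,"rz":0}]' -1
python3 -m inch '[{"dx":0,"dy":-0.001,"dz":0.0015,"rx":0,"ry":0,"rz":0},{"dx":0,"dy":-0.001,"dz":0.0015,"rx":0,"ry":0,"rz":0},{"dx":0,"dy":-0.001,"dz":0.0015,"rx":0,"ry":0,"rz":0}]' -1
```

```text
time: 6.95
tool_pos: [0.4972, 0.2767, 0.0992]
tool_rot: [0.163, 0.638, 0.729, 0.186]
contact_force: [-1.4, -1.5, 3.2]
gripper_width: 0.091
grasp_force: 59.9
time: 7.25
tool_pos: [0.4978, 0.277, 0.0991]
tool_rot: [0.163, 0.638, 0.729, 0.187]
contact_force: [-4.4, -0.9, 8.6]
gripper_width: 0.083
grasp_force: 60.8
time: 7.55
tool_pos: [0.4985, 0.2773, 0.0988]
tool_rot: [0.164, 0.638, 0.729, 0.188]
contact_force: [-3.8, -1.9, 9.5]
gripper_width: 0.089
grasp_force: 61.1
```

Contact comes at foot z ≈ 11.7 mm, as expected for the trough floor. I'll check once before releasing.

```bash
cat > v.py <<'E'
import sys,cv2
from h import *
s=state();print(s['time'],s['tool_pos'],s['contact_force'])
out=[]
for c,(x,y,w,h) in (('scene',(290,130,95,110)),('top',(150,175,95,110))):
    im=optics.grab_frame(c)[:,:,::-1]
    out.append(cv2.convertScaleAbs(cv2.resize(im[y:y+h,x:x+w],(w*4,h*4),interpolation=cv2.INTER_CUBIC),alpha=1.5))
cv2.imwrite(sys.argv[1],np.hstack(out))
E
python3 v.py pics/pre.png
```

```text
7.55 [0.49851372 0.27733532 0.09883546] [-3.82622569 -1.92488909  9.47798392]
```

View pics/pre.png

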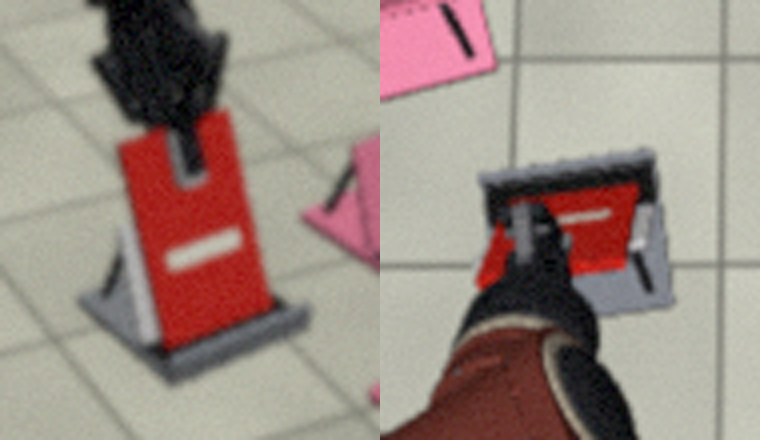

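The foot is in the trough behind the lip (scene crop (215,335)) and the card is centred on the stand. I'll release it.

```bash
python3 -m inch '[{"dx":0,"dy":0,"dz":0,"rx":0,"ry":0,"rz":0},{"dx":0,"dy":0,"dz":0,"rx":0,"ry":0,"rz":0},{"dx":0,"dy":0,"dz":0,"rx":0,"ry":0,"rz":0},{"dx":0,"dy":0,"dz":0,"rx":0,"ry":0,"rz":0},{"dx":0,"dy":0,"dz":0,"rx":0,"ry":0,"rz":0}]' 0.4
python3 v.py pics/rel.png
```

```text
time: 8.15
tool_pos: [0.4961, 0.2762, 0.095]
tool_rot: [0.162, 0.639, 0.729, 0.185]
contact_force: [-0.1, -0.1, -0.4]
gripper_width: 0.699
grasp_force: 0.0
8.15 [0.49612867 0.2762028  0.09495369] [-0.08588344 -0.07780923 -0.3805169 ]
```

View pics/rel.png

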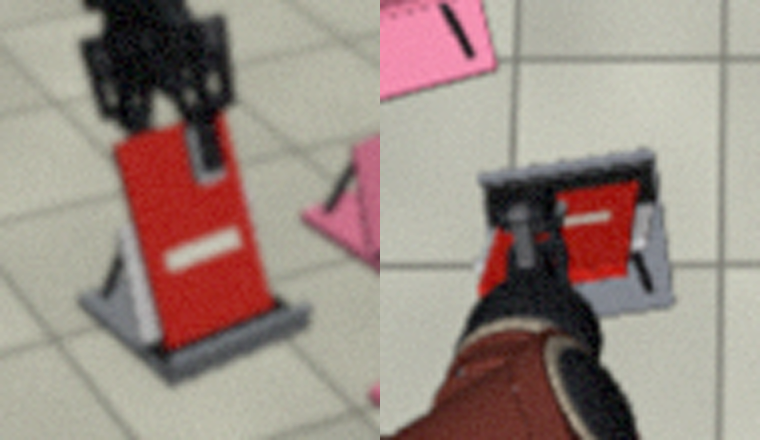

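The card is leaning on the backstop by itself, and the open fingers straddle it without touching. I'll back straight out along the tool axis.

```bash
python3 -m inch '[{"dx":0,"dy":0,"dz":-0.02,"rx":0,"ry":0,"rz":0},{"dx":0,"dy":0,"dz":-0.05,"rx":0,"ry":0,"rz":0},{"dx":0,"dy":0,"dz":-0.09,"rx":0,"ry":0,"rz":0},{"dx":0,"dy":0,"dz":-0.14,"rx":0,"ry":0,"rz":0},{"dx":0,"dy":0,"dz":-0.18,"rx":0,"ry":0,"rz":0}]' 0.4
python3 -m inch '[{"dx":0,"dy":0,"dz":0,"rx":0,"ry":0,"rz":0},{"dx":0,"dy":0,"dz":0,"rx":0,"ry":0,"rz":0},{"dx":0,"dy":0,"dz":0,"rx":0,"ry":0,"rz":0},{"dx":0,"dy":0,"dz":0,"rx":0,"ry":0,"rz":0},{"dx":0,"dy":0,"dz":0,"rx":0,"ry":0,"rz":0}]'
python3 v.py pics/end.png
```

```text
time: 8.75
tool_pos: [0.4276, 0.2672, 0.2239]
tool_rot: [0.163, 0.639, 0.729, 0.186]
contact_force: [1.1, 0.5, 0.3]
gripper_width: 0.7
grasp_force: 0.0
time: 9.25
tool_pos: [0.4279, 0.2669, 0.2201]
tool_rot: [0.162, 0.639, 0.729, 0.184]
contact_force: [0.0, -0.8, 0.4]
gripper_width: 0.7
grasp_force: 0.0
9.25 [0.42793204 0.26685121 0.2200715 ] [ 0.0183382  -0.78677321  0.39001386]
```

View pics/end.png

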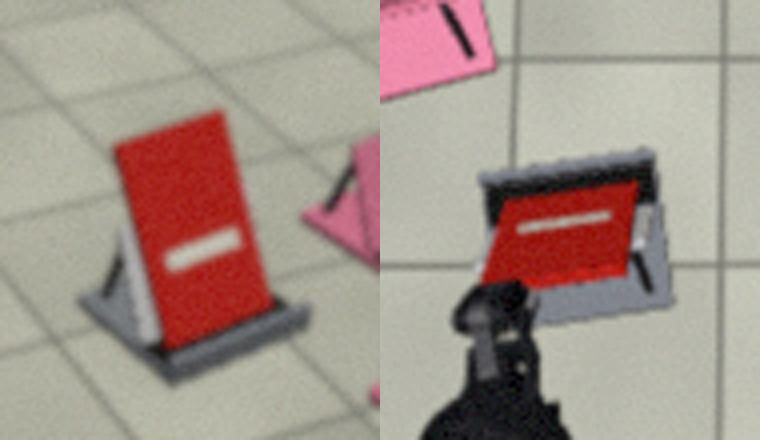

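The card leans centred on the backstop with its foot in the trough, and the gripper is clear.

```bash
python3 -c "
from plant import ticket;print(ticket.job_done())"
```

```text
the job is handed in; nothing more can be done
None
```

I leaned the red card on the grey stand: it stands by itself, centred on the backstop with its foot in the trough. I saw no contact with anything else and handed the job in at about 9 s; no verdict came back.

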